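Fit the keyed filter collar on the bare manifold port and hold it home

TASK

Pick the tall knurled ring collar out of the parts tray and set it over the bare post of the filter manifold. Its hidden keyways have to find the pins on the post: turn the collar until it drops over them, then push it down against the spring plate until it is fully home, and finish while still gripping it and holding it down there (it springs back if let go). Leave the other parts in the tray where they are.

Things in the scene. Friction and masses are not known exactly. Their poses are not given: they have to be found in the camera images.
- collar: Aluminium ring, knurled outside, 54 mm across, 34 mm tall, 33 mm bore right through, 0.1 to 0.16 kg; the only tall open ring in the tray. Origin: centre of its underside, z up. Three keyways hidden underneath: slots in the bore wall 13 mm wide, out to 23 mm from the axis, 20 mm deep, open at the underside, along its x axis and 120 degrees either side. Starts upright, any yaw.
- seat (a point): Centre of the foot of the bare port's post, on top of the manifold bar, 40 mm above the bench; z up, x, y as the manifold's. A collar not lined up rests on the pins, underside 17 mm above the seat. Lined up (within 0.15 rad) it drops, meets the spring plate at 9 mm and is home at 3 mm. Which of the three ports is bare, and on which side of the robot the manifold stands, changes.
- post_top (a point): Centre of the top of the bare post, 34 mm above the seat. Steel post 30 mm across, straight for 24 mm, then tapering to 20 mm across at the top. Three radial pins 120 degrees apart, 6 mm wide, reach 21 mm from the axis, 12 to 17 mm above the seat. How they are turned round the post changes from run to run and is not reported: look, or feel for the drop. The collar fits at every third of a turn.
- plate (a joint): Travel (m) of the sprung aluminium ring plate, 58 mm across with a 36 mm hole, round the foot of the bare post: 0 free, its top 9 mm above the seat; 0.006 fully down at its stop, top 3 mm above the seat. The collar pushes it down; it pushes up with about 4 N at first and 8 N at the stop.
- manifold: Fixed steel bar 64 mm (x) by 330 mm (y), top 40 mm above the bench; origin under its centre on the bench. Three ports in a row along its y axis, 105 mm apart, the middle one at its centre. The two ports that are not bare carry fitted collars with small funnels, 54 mm across and reaching 58 mm above the bar.
- tray: Fixed blue plastic parts tray, 220 mm (x) by 320 mm (y), walls 30 mm high and 4 mm thick, inner floor 4 mm above the bench; origin under its centre on the bench. Six places, at x = -45 or 45 mm and y = -90, 0 or 90 mm in its frame (within 4 mm), one thing at each, in any order.
- spacer: Low smooth aluminium ring, 54 mm across, 14 mm tall, in the tray; not the collar. Origin at the centre of its underside.
- plug: Solid knurled aluminium plug without a bore, 40 mm across, 26 mm tall, in the tray. Origin at the centre of its underside.
- vial: Small glass vial with a white cap, 32 mm across, 55 mm tall, in the tray. Origin at the centre of its underside.
- funnel: Small grey plastic funnel cup, 48 mm across at its rim, 34 mm tall, in the tray. Origin at the centre of its underside.
- weight: Steel balance weight with a knob, 36 mm across, 38 mm tall, in the tray. Origin at the centre of its underside.

How it is judged:
By the outcome, as a careful person would: the job done as asked, in the order asked, and still so for the second after the job is handed in, while the arm keeps its last pose, push and grip.
It also fails if it takes over 56 s, if anything falls off the work surface, if the arm or the gripper's body presses on something with over 40 N, if the wrist force passes 120 N, or if a joint passes its speed limit or range.

ROBOT

A 7-joint arm with a two-finger parallel gripper is mounted at the origin on the work surface. World frame = base frame: x ahead of the robot, y to its left, z up, the work surface at z = 0. Lengths are in mm, angles in rad, forces in N, time in s.
With the tool pointing down it reaches from about 350 to 900 mm from the base axis. Payload 19.9 kg.
Tool frame: the origin (TCP) lies midway between the tips of the shut fingers; the grasp point (between the pads) lies 19 mm behind it; z points along the fingers, y is the line along which they close (so a half turn about z gives the same grasp; the last joint's range is limited). The gripper opens to 94 mm and grips with 3 to 60 N. Pads are 16 mm wide; open, the fingers measure 119 mm over their backs; the gripper's body (75 mm by 177 mm) begins 78 mm behind the grasp point.
Start: joints at [-1.272, 0.417, -0.01, 1.614, 0.005, 1.111, -0.053], TCP at [208.89, 589.036, 205.425] pointing down, gripper open.
Joint ranges: [-2.81, 2.81], [-0.39, 2.02], [-1.27, 1.25], [0.06, 2.57], [-1.19, 4.33], [0.19, 2], [-2.82, 2.82]. Speed limits (rad/s): [1.89, 1.89, 2.39, 2.39, 3.01, 3.01, 3.01].

INTERFACE

Orientations are given as a unit quaternion [x, y, z, w].
In Python, from workcell import env gives the robot as it stands.
- The arm moves only by the shell command python3 jog.py 'ROWS' [FORCE]. ROWS is a JSON list of rows, 1 to 8 of them, each an object with the fields finger_gap (the opening from 0.0 (shut) to 1.0 (fully open)), trans (a list: dx, dy, dz in shares of 500 mm (1.0 is 500 mm)), rz (a turn about the tool's z in shares of 180 degrees (1.0 is 180 degrees)); a field left out counts as zero (the opening has to be given); each row is the pose to reach, as a shift and turn from the pose commanded when the command began, along the tool's axes at that moment; what a row does not reach only later rows make up. A row lasts 1/8 s, in which the tool goes at most 62.5 mm and 0.188 rad, less where a joint would pass 70% of its speed; a pose out of reach is approached as far as the arm can. The fingers move at their own pace and stop on an object; FORCE is the grip in N (left out, the last holds). Time passes only in rows, so rows that do not move let the fingers close. It prints the time, the measured TCP pose, the force, the opening and the grip force at its end. A shift or turn number past 1, either way, is cut back to 1. Input that does not fit is refused with a message, and nothing moves.
- env.read_state(): the state, without advancing time (a new reading comes with each control period).
- env.snapshot(name): name is "side" or "top"; returns the picture (420x560x3 uint8, red, green, blue); there is no depth.
- env.camera_params(name): a dict with "fovy" (degrees; the focal length in pixels is half the picture's height over the tangent of half this angle, whatever the lens; pixels are square), "cx", "cy" (the principal point, pixels), "world_from_camera" (4x4, takes a point from camera to world coordinates). Camera axes: x right, y up, looking along -z (the intrinsics and any distortion apply to the point x, -y, -z); pixel columns grow to the right and rows downward; lengths in mm; the calibration is good to about 2 mm. A picture is of the moment at which its call begins. camera_params takes no time and is no camera call.
- env.close_job(): hands the job in; it is judged then, once.
The state is a dict: "time": time; "joints": joint angles; "dq": joint speeds; "joint_efforts": joint torques, N m; "position": TCP position; "ee_rot": TCP orientation; "wrist_force": force on the tool from outside, world axes, zero at the start; "torque": the same for the moment, N m; "opening": opening from 0.0 (shut) to 1.0 (fully open); "gripper_force": force on a finger pad.
Only numpy, scipy, OpenCV 4.12 (cv2) and the standard library are available. Lean on these libraries where they do the work, as an engineer would, in place of code of your own. Each camera call takes 0.05 s, during which the arm holds its last target. There are 200 camera calls.

## Working session

There is one attempt and no reset: what is moved stays moved. The work goes in short steps, Python scripts to look and compute and a shell command to move; the robot and the scene stay as the last step left them, time stands still between calls to the robot, and variables do not carry over. Pictures are saved under pics/ and viewed, at most 10 in all, crops included, and the job is handed in when it is done.

```bash
ls; mkdir -p pics
python3 - <<'E'
from workcell import env
import cv2
for n in("side","top"):
    p=env.camera_params(n);print(n,{k:(v.tolist() if hasattr(v,'tolist') else v) for k,v in p.items()})
    cv2.imwrite(f"pics/{n}0.png",env.snapshot(n)[:,:,::-1])
s=env.read_state();print(s)
E
```

```text
jog.py
pics
workcell.py
side {'fovy': 44.17389729761707, 'cx': 274.02031572183586, 'cy': 210.2223489449919, 'world_from_camera': [[0.795388198886823, 0.3294049326964997, -0.5087730372049903, 10.6143385790215], [-0.6060810239376067, 0.4255655116774471, -0.6719819846494807, -660.092096541043], [-0.0048379225208918936, 0.8428442237957898, 0.5381358647402669, 633.2875441487729], [0.0, 0.0, 0.0, 1.0]]}
top {'fovy': 47.74199617086057, 'cx': 272.4641836455957, 'cy': 206.02635030843726, 'world_from_camera': [[0.009822323876870777, 0.9907816764400745, -0.1351117744101277, 391.07782817553], [-0.9997740293246021, 0.007183093881920602, -0.020007334913306554, 1.3489324338525253], [-0.018852380266363065, 0.13527776163464153, 0.9906283435100237, 1085.990259359722], [0.0, 0.0, 0.0, 1.0]]}
{'time': 0.1, 'joints': array([-1.27148486,  0.41790004, -0.01031642,  1.61408493,  0.00469738,
        1.11069562, -0.05303432]), 'dq': array([-5.52341662e-05, -3.22893079e-04,  8.35076673e-04, -1.48180038e-03,
       -1.45149445e-03, -3.73061910e-04,  1.69464786e-04]), 'joint_efforts': array([ 9.19924132e-04, -8.52580118e+01,  6.39889520e-01, -4.26692390e+01,
       -4.89319686e-02,  1.63216382e-02,  2.88860554e-05]), 'position': array([208.80048842, 588.74587493, 204.90887857]), 'ee_rot': array([ 1.69589755e-01,  9.85514603e-01, -5.29425918e-04, -5.24163130e-05]), 'wrist_force': array([-0.10818271,  0.16026667, -0.34339115]), 'torque': array([-0.03241643,  0.01776741,  0.06272246]), 'gripper_force': 0.0, 'opening': 1.0029323197064364}
```

View pics/top0.png

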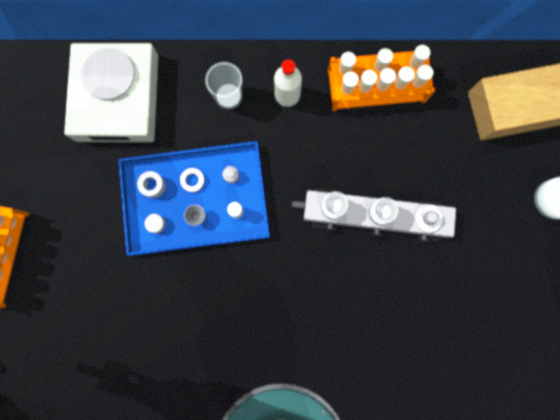

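View pics/side0.png

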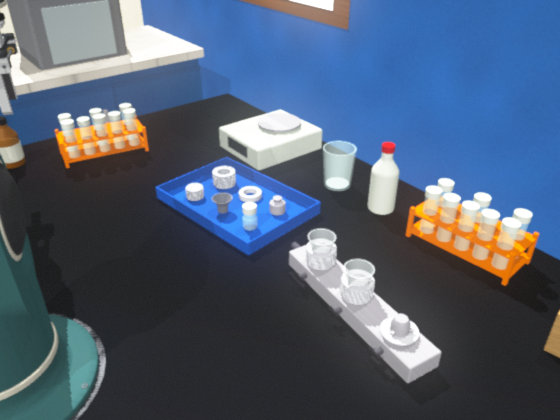

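Top view: collar at about (150,184), spacer at (192,180), bare post at (431,219). Side view: collar at (224,177), bare post at (400,328). I'll enlarge these.

Run:
```python
import cv2,numpy as np
def c(n,u,v):
    i=cv2.imread(f"pics/{n}0.png")[v-25:v+25,u-33:u+33]
    i=cv2.resize(i,None,fx=6,fy=6,interpolation=cv2.INTER_CUBIC)
    for k in range(0,66,10):
        cv2.line(i,(k*6,0),(k*6,6),(0,255,255),1);cv2.putText(i,str(u-33+k),(k*6,16),0,.35,(0,255,255),1)
    for k in range(0,50,10):
        cv2.line(i,(0,k*6),(6,k*6),(0,255,255),1);cv2.putText(i,str(v-25+k),(8,k*6+4),0,.35,(0,255,255),1)
    return i
cv2.imwrite("pics/m1.png",np.vstack([np.hstack([c("top",150,184),c("top",431,219)]),np.hstack([c("side",224,177),c("side",400,328)])]))
```

```text
(no output)
```

View pics/m1.png

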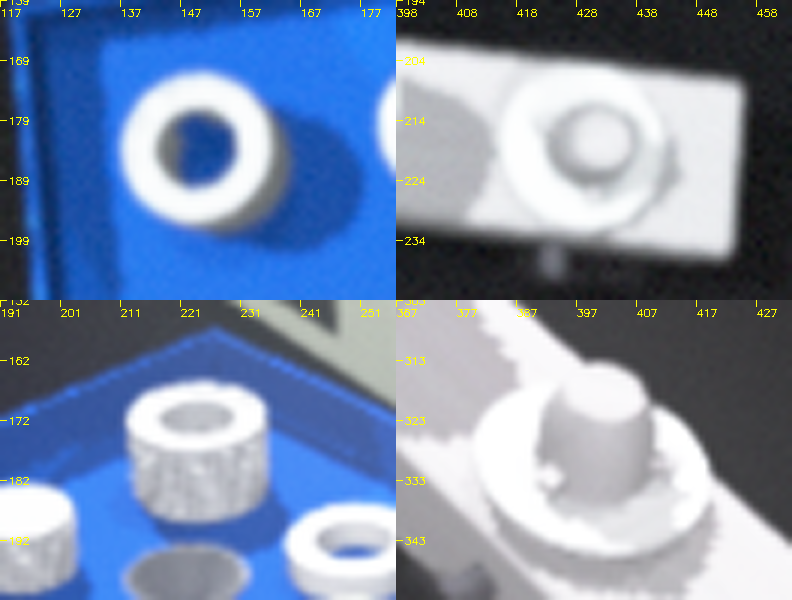

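```bash
cat > h.py <<'E'
from workcell import env
import numpy as np, cv2
def ray(n,u,v):
    p=env.camera_params(n);f=210/np.tan(np.radians(p["fovy"]/2));T=np.array(p["world_from_camera"])
    d=T[:3,:3]@np.array([(u-p["cx"])/f,-(v-p["cy"])/f,-1]);return T[:3,3],d/np.linalg.norm(d)
def tri(a,b):
    (o,d),(q,e)=ray("top",*a),ray("side",*b)
    s=np.linalg.lstsq(np.c_[d,-e],q-o,rcond=None)[0];A=o+s[0]*d;B=q+s[1]*e
    return ((A+B)/2).round(1),np.linalg.norm(A-B).round(1)
def proj(n,P):
    p=env.camera_params(n);f=210/np.tan(np.radians(p["fovy"]/2));T=np.array(p["world_from_camera"])
    c=T[:3,:3].T@(np.array(P)-T[:3,3]);return p["cx"]-f*c[0]/c[2],p["cy"]+f*c[1]/c[2]
def onz(n,u,v,z):
    o,d=ray(n,u,v);return (o+d*(z-o[2])/d[2]).round(1)
E
python3 - <<'E'
from h import *
print(tri((149.3,183.4),(223.5,170.85)))
print(tri((432.3,215.9),(400.6,317.1)))
print("collar top z38",onz("top",149.3,183.4,38),onz("side",223.5,170.85,38))
print("post top z74",onz("top",432.3,215.9,74),onz("side",400.6,317.1,74))
print("plate top z49",onz("top",429.2,218.6,49),onz("side",396,328.5,49))
# contrast crops of post
def c(n,u,v,lo,hi):
    i=cv2.imread(f"pics/{n}0.png")[v-21:v+21,u-25:u+25].astype(float)
    i=cv2.resize(np.clip((i-lo)/(hi-lo)*255,0,255).astype('uint8'),None,fx=8,fy=8,interpolation=cv2.INTER_CUBIC)
    for k in range(0,50,10): cv2.putText(i,str(u-25+k),(k*8,12),0,.35,(0,0,255),1)
    for k in range(0,42,10): cv2.putText(i,str(v-21+k),(0,k*8+4),0,.35,(0,0,255),1)
    return i
cv2.imwrite("pics/m2.png",np.hstack([c("top",430,218,130,250),c("side",398,328,110,255)]))
E
```

```text
(array([584. , 300.7,  37.6]), np.float64(1.1))
(array([ 509.6, -318.8,   74. ]), np.float64(1.8))
collar top z38 [583.5 300.8  38. ] [584.1 299.7  38. ]
post top z74 [ 510.3 -319.4   74. ] [ 508.7 -318.4   74. ]
plate top z49 [ 507.3 -320.4   49. ] [ 506.3 -315.3   49. ]
```

View pics/m2.png

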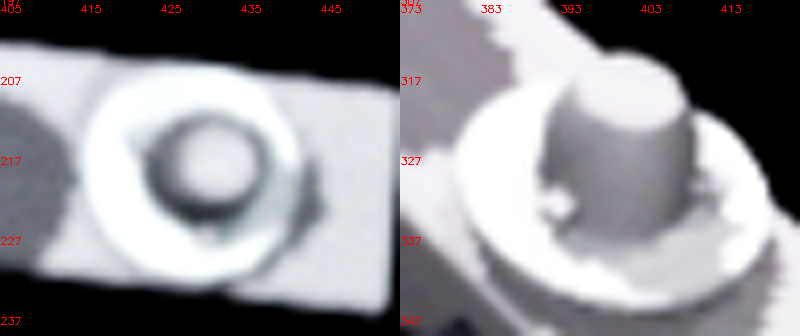

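Run:
```python
from h import *
c=np.array([509.6,-318.8])
for n,u,v in(("side",392.2,332),("side",410.3,330),("top",430.4,226)):
    p=onz(n,u,v,54.5)[:2]-c;print(n,p,np.hypot(*p),np.degrees(np.arctan2(p[1],p[0]))%120)
for n in("side","top"):
  for a in range(0,360,30):
    r=np.radians(a);print(n,a,np.round(proj(n,[c[0]+21*np.cos(r),c[1]+21*np.sin(r),54.5]),1))
# manifold yaw from bar corners
print(onz("top",455,208.5,40),onz("top",453.5,236.5,40))
# tray corners
for q in((119,159),(258,143),(269,237),(127,254)):print(onz("top",*q,30))
print([onz("top",*q,30) for q in((192,180),(154,223))])
from scipy.spatial.transform import Rotation as R
print(R.from_quat(env.read_state()["ee_rot"]).as_matrix().round(3))
```

```text
side [-18.   -1.2] 18.03995565404749 63.814074834290295
side [  6.9 -15.1] 16.601807130550537 54.558203441583416
top [-19.1  -1.9] 19.194269978303442 65.68089081796589
side 0 [408.7 320.3]
side 30 [402.2 317.3]
side 60 [395.2 316.6]
side 90 [389.3 318.5]
side 120 [386.  322.5]
side 150 [386.3 327.6]
side 180 [390.3 332.4]
side 210 [396.8 335.7]
side 240 [404.2 336.4]
side 270 [410.3 334.3]
side 300 [413.4 330.1]
side 330 [412.8 325. ]
top 0 [428.9 207.7]
top 30 [424.1 208.9]
top 60 [420.6 212.4]
top 90 [419.5 217.2]
top 120 [420.9 222. ]
top 150 [424.6 225.6]
top 180 [429.5 226.9]
top 210 [434.4 225.6]
top 240 [437.8 222.1]
top 270 [438.9 217.3]
top 300 [437.5 212.5]
top 330 [433.8 209. ]
[ 531.2 -380.6   40. ] [ 469.3 -374.7   40. ]
[641.3 375.5  30. ]
[680.5  57.2  30. ]
[465.4  29.7  30. ]
[424.9 345.8  30. ]
[array([593.4, 206. ,  30. ]), array([494.7, 288.4,  30. ])]
[[-0.942  0.334 -0.   ]
 [ 0.334  0.942 -0.001]
 [-0.    -0.001 -1.   ]]
```

Triangulated heights: collar top 37.6 mm and post top 74.0 mm, both matching the text. Pins are at about 63° mod 120. Moving above the collar.

Units first: shifts go in shares of 500 mm and turns go in shares of 180 degrees. So -450 mm is -0.9, -146 mm is -0.292.

```bash
python3 jog.py '[{"finger_gap":0.8,"trans":[-0.12,-0.04,0.03]},{"finger_gap":0.8,"trans":[-0.9,-0.292,0.22]},{"finger_gap":0.8,"trans":[-0.9,-0.292,0.22]},{"finger_gap":0.8,"trans":[-0.9,-0.292,0.22]},{"finger_gap":0.8,"trans":[-0.9,-0.292,0.22]},{"finger_gap":0.8,"trans":[-0.9,-0.292,0.22]},{"finger_gap":0.8,"trans":[-0.9,-0.292,0.22]},{"finger_gap":0.8,"trans":[-0.9,-0.292,0.22]}]'; python3 jog.py '[{"finger_gap":0.8}]'
```

```text
time: 1.1
position: [585.8, 298.7, 94.5]
ee_rot: [0.17, 0.985, -0.0, -0.0]
wrist_force: [0.1, -0.4, 0.6]
opening: 0.8
gripper_force: 0.0
time: 1.23
position: [586.4, 296.8, 94.0]
ee_rot: [0.172, 0.985, -0.001, -0.0]
wrist_force: [-0.8, 0.7, 1.0]
opening: 0.801
gripper_force: 0.0
```

```bash
python3 jog.py '[{"finger_gap":0.8},{"finger_gap":0.8}]'
python3 - <<'E'
from h import *
def c(n,u,v):
    return cv2.resize(env.snapshot(n)[v-50:v+50,u-66:u+66,::-1],None,fx=3,fy=3,interpolation=cv2.INTER_CUBIC)
cv2.imwrite("pics/m3.png",np.hstack([c("top",150,184),c("side",224,165)]))
E
```

```text
time: 1.48
position: [583.3, 302.4, 95.7]
ee_rot: [0.169, 0.986, 0.0, -0.0]
wrist_force: [-0.0, 0.6, 0.2]
opening: 0.804
gripper_force: 0.0
```

View pics/m3.png

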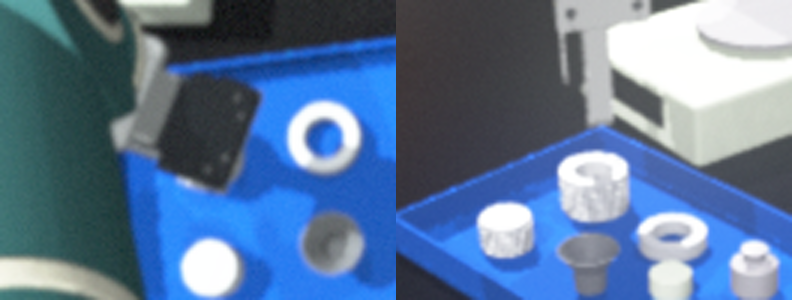

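The hand is over the collar; the fingers straddle it, clear of the neighbouring parts. Descending in two steps.

Converted, 65 mm is 0.13, 55 mm is 0.11.

```bash
python3 jog.py '[{"finger_gap":0.8,"trans":[0,0,0.04]},{"finger_gap":0.8,"trans":[0,0,0.08]},{"finger_gap":0.8,"trans":[0,0,0.11]},{"finger_gap":0.8,"trans":[0,0,0.13]},{"finger_gap":0.8,"trans":[0,0,0.13]},{"finger_gap":0.8,"trans":[0,0,0.13]}]';python3 jog.py '[{"finger_gap":0.8},{"finger_gap":0.8}]'
```

```text
time: 2.33
position: [584.6, 301.2, 30.9]
ee_rot: [0.17, 0.986, 0.0, 0.0]
wrist_force: [0.2, -0.4, 0.1]
opening: 0.802
gripper_force: 0.0
time: 2.58
position: [584.4, 301.1, 30.9]
ee_rot: [0.17, 0.986, 0.0, 0.0]
wrist_force: [0.2, 0.1, 0.0]
opening: 0.796
gripper_force: 0.0
```

Converted, 22 mm is 0.044, 12 mm is 0.024.

```bash
python3 jog.py '[{"finger_gap":0.8,"trans":[0,0,0.024]},{"finger_gap":0.8,"trans":[0,0,0.044]},{"finger_gap":0.8,"trans":[0,0,0.044]},{"finger_gap":0.8,"trans":[0,0,0.044]}]';python3 jog.py '[{"finger_gap":0.5},{"finger_gap":0.3},{"finger_gap":0.3},{"finger_gap":0.3},{"finger_gap":0.3},{"finger_gap":0.3}]' 40
```

```text
time: 3.08
position: [584.2, 301.0, 8.4]
ee_rot: [0.17, 0.986, -0.0, -0.0]
wrist_force: [-0.1, 0.2, -0.4]
opening: 0.799
gripper_force: 0.0
time: 3.82
position: [584.3, 301.1, 8.6]
ee_rot: [0.17, 0.986, 0.0, 0.0]
wrist_force: [-1.0, -0.2, 5.7]
opening: 0.569
gripper_force: 40.0
```

Converted, -130 mm is -0.26, -120 mm is -0.24.

```bash
python3 jog.py '[{"finger_gap":0.3,"trans":[0,0,-0.03]},{"finger_gap":0.3,"trans":[0,0,-0.1]},{"finger_gap":0.3,"trans":[0,0,-0.18]},{"finger_gap":0.3,"trans":[0,0,-0.24]},{"finger_gap":0.3,"trans":[0,0,-0.26]},{"finger_gap":0.3,"trans":[0,0,-0.26]}]';python3 jog.py '[{"finger_gap":0.3,"trans":[-0.01,-0.04,0]},{"finger_gap":0.3,"trans":[-0.03,-0.13,0]},{"finger_gap":0.3,"trans":[-0.056,-0.25,0]},{"finger_gap":0.3,"trans":[-0.082,-0.37,0]},{"finger_gap":0.3,"trans":[-0.11,-0.49,0]},{"finger_gap":0.3,"trans":[-0.138,-0.61,0]},{"finger_gap":0.3,"trans":[-0.164,-0.73,0]},{"finger_gap":0.3,"trans":[-0.19,-0.85,0]}]'; python3 jog.py '[{"finger_gap":0.3,"trans":[-0.024,-0.11,0]},{"finger_gap":0.3,"trans":[-0.048,-0.21,0]},{"finger_gap":0.3,"trans":[-0.066,-0.29,0]},{"finger_gap":0.3,"trans":[-0.078,-0.346,0]},{"finger_gap":0.3,"trans":[-0.084,-0.368,0]},{"finger_gap":0.3,"trans":[-0.084,-0.368,0]},{"finger_gap":0.3,"trans":[-0.084,-0.368,0]},{"finger_gap":0.3,"trans":[-0.084,-0.368,0]}]'; python3 -c "
from h import *
print(env.read_state()['joints'].round(2),env.read_state()['ee_rot'])"
```

```text
time: 4.58
position: [584.2, 301.0, 138.5]
ee_rot: [0.17, 0.986, 0.0, 0.0]
wrist_force: [0.8, 0.8, -1.1]
opening: 0.57
gripper_force: 40.0
time: 5.58
position: [529.9, -134.0, 137.6]
ee_rot: [0.17, 0.985, -0.0, -0.001]
wrist_force: [0.9, 0.8, -0.9]
opening: 0.569
gripper_force: 40.0
time: 6.58
position: [510.2, -317.6, 138.5]
ee_rot: [0.169, 0.986, 0.0, 0.0]
wrist_force: [0.0, 0.3, -0.6]
opening: 0.569
gripper_force: 40.0
[ 0.28  0.46  0.3   1.75 -0.16  0.96  1.87] [1.68846423e-01 9.85642359e-01 1.53312048e-04 3.51173150e-05]
```

Converted, 52 mm is 0.104, -1.3 mm is -0.0026.

```bash
python3 jog.py '[{"finger_gap":0.3,"trans":[0,-0.0026,0.04]},{"finger_gap":0.3,"trans":[0,-0.0026,0.08]},{"finger_gap":0.3,"trans":[0,-0.0026,0.104]},{"finger_gap":0.3,"trans":[0,-0.0026,0.104]},{"finger_gap":0.3,"trans":[0,-0.0026,0.104]},{"finger_gap":0.3,"trans":[0,-0.0026,0.104]}]'
python3 - <<'E'
from h import *
def c(n,u,v):
    return cv2.resize(env.snapshot(n)[v-40:v+40,u-53:u+53,::-1],None,fx=3.75,fy=3.75,interpolation=cv2.INTER_CUBIC)
cv2.imwrite("pics/m4.png",np.hstack([c("top",430,218),c("side",398,315)]))
E
```

```text
time: 7.32
position: [509.7, -320.1, 87.2]
ee_rot: [0.17, 0.986, -0.0, 0.001]
wrist_force: [-0.4, -0.5, -1.0]
opening: 0.573
gripper_force: 40.0
```

View pics/m4.png

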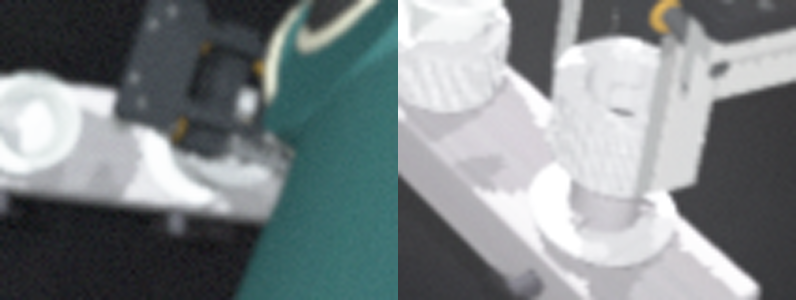

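The collar hangs centred above the post in the side view. I'll lower it onto the taper and watch the force.

Converted, 10 mm is 0.02, 5 mm is 0.01.

```bash
python3 jog.py '[{"finger_gap":0.3,"trans":[0,0,0.01]},{"finger_gap":0.3,"trans":[0,0,0.02]},{"finger_gap":0.3,"trans":[0,0,0.02]},{"finger_gap":0.3,"trans":[0,0,0.02]}]'; python3 jog.py '[{"finger_gap":0.3,"trans":[0,0,0.008]},{"finger_gap":0.3,"trans":[0,0,0.016]},{"finger_gap":0.3,"trans":[0,0,0.02]},{"finger_gap":0.3,"trans":[0,0,0.02]},{"finger_gap":0.3,"trans":[0,0,0.02]}]'
```

```text
time: 7.92
position: [509.4, -320.0, 76.5]
ee_rot: [0.17, 0.986, -0.0, -0.0]
wrist_force: [0.4, 0.3, -1.0]
opening: 0.569
gripper_force: 40.0
time: 8.55
position: [509.4, -320.0, 66.6]
ee_rot: [0.17, 0.986, -0.0, 0.0]
wrist_force: [0.8, -0.4, -0.7]
opening: 0.573
gripper_force: 40.0
```

Converted, 7 mm is 0.014, 6 mm is 0.012.

```bash
python3 jog.py '[{"finger_gap":0.3,"trans":[0,0,0.004]},{"finger_gap":0.3,"trans":[0,0,0.008]},{"finger_gap":0.3,"trans":[0,0,0.012]},{"finger_gap":0.3,"trans":[0,0,0.014]},{"finger_gap":0.3,"trans":[0,0,0.014]}]'
```

```text
time: 9.18
position: [509.7, -320.1, 61.2]
ee_rot: [0.17, 0.986, 0.0, 0.001]
wrist_force: [-9.3, 6.2, 30.7]
opening: 0.571
gripper_force: 40.0
```

Resting on the pins at TCP 61.2, as predicted for a collar not lined up. I'll ease the press to about 15 N and turn to feel for the drop.

Converted, -0.7 mm is -0.0014, 0.2 rad is 0.0637.

```bash
python3 jog.py '[{"finger_gap":0.3,"trans":[0,0,-0.0014],"rz":0.0318},{"finger_gap":0.3,"trans":[0,0,-0.0014],"rz":0.0637}]'; for i in 1; do python3 jog.py '[{"finger_gap":0.3,"rz":0.0318},{"finger_gap":0.3,"rz":0.0637}]'; python3 jog.py '[{"finger_gap":0.3,"rz":0.0318},{"finger_gap":0.3,"rz":0.0637}]'; done | grep -E 'pos|for'
```

```text
time: 9.43
position: [510.0, -320.6, 61.5]
ee_rot: [0.269, 0.963, -0.0, 0.001]
wrist_force: [-2.8, 1.2, 16.2]
opening: 0.571
gripper_force: 40.0
position: [510.2, -320.7, 61.5]
wrist_force: [-1.0, -0.8, 14.1]
gripper_force: 40.0
position: [510.3, -320.9, 61.5]
wrist_force: [-2.7, -0.3, 15.6]
gripper_force: 40.0
```

Converted, 0.2 rad is 0.0637.

```bash
(python3 jog.py '[{"finger_gap":0.3,"rz":0.0318},{"finger_gap":0.3,"rz":0.0637}]';python3 jog.py '[{"finger_gap":0.3,"rz":0.0318},{"finger_gap":0.3,"rz":0.0637}]')| grep -E 'pos|wri'
```

```text
position: [509.9, -321.0, 61.5]
wrist_force: [-4.2, -0.4, 16.4]
position: [509.8, -321.0, 61.4]
wrist_force: [-5.3, -0.5, 17.4]
```

Converted, 0.2 rad is 0.0637.

```bash
python3 jog.py '[{"finger_gap":0.3,"rz":0.0318},{"finger_gap":0.3,"rz":0.0637}]'| grep -E 'pos|wri|rot'
```

```text
position: [509.6, -320.9, 61.4]
ee_rot: [0.698, 0.716, 0.0, 0.001]
wrist_force: [-3.9, 0.2, 17.2]
```

Converted, 0.2 rad is 0.0637.

```bash
python3 jog.py '[{"finger_gap":0.3,"rz":0.0318},{"finger_gap":0.3,"rz":0.0637}]'| grep -E 'pos|wri|rot'
```

```text
position: [509.3, -320.9, 61.1]
ee_rot: [0.766, 0.643, -0.0, 0.001]
wrist_force: [-5.5, -1.8, 9.8]
```

Converted, 0.2 rad is 0.0637.

```bash
python3 jog.py '[{"finger_gap":0.3,"rz":0.0318},{"finger_gap":0.3,"rz":0.0637}]'| grep -E 'pos|wri|rot'
```

```text
position: [509.3, -320.0, 60.2]
ee_rot: [0.826, 0.564, 0.0, 0.0]
wrist_force: [-0.8, 0.8, -2.2]
```

Converted, 0.2 rad is 0.0637.

```bash
python3 jog.py '[{"finger_gap":0.3,"rz":0.0318},{"finger_gap":0.3,"rz":0.0637}]'| grep -E 'pos|wri|rot'
```

```text
position: [509.1, -319.8, 60.0]
ee_rot: [0.878, 0.478, -0.0, -0.0]
wrist_force: [-5.7, 2.4, 0.2]
```

Force dropped to zero and z fell, so the keyways have found the pins. I'll turn back about 0.12 to centre and push down.

Converted, 4 mm is 0.008, 2 mm is 0.004, -0.12 rad is -0.0382.

```bash
python3 jog.py '[{"finger_gap":0.3,"rz":-0.0191},{"finger_gap":0.3,"rz":-0.0382},{"finger_gap":0.3,"trans":[0,0,0.004],"rz":-0.0382},{"finger_gap":0.3,"trans":[0,0,0.008],"rz":-0.0382},{"finger_gap":0.3,"trans":[0,0,0.008],"rz":-0.0382}]'; python3 -c "
from h import *
print(env.read_state()['torque'])"
```

```text
time: 12.05
position: [509.3, -319.9, 55.9]
ee_rot: [0.847, 0.531, -0.0, -0.0]
wrist_force: [0.0, -0.2, -1.2]
opening: 0.572
gripper_force: 40.0
[-0.0134281   0.07193976 -0.02239037]
```

Converted, 7 mm is 0.014, 6 mm is 0.012.

```bash
python3 jog.py '[{"finger_gap":0.3,"trans":[0,0,0.003]},{"finger_gap":0.3,"trans":[0,0,0.006]},{"finger_gap":0.3,"trans":[0,0,0.009]},{"finger_gap":0.3,"trans":[0,0,0.012]},{"finger_gap":0.3,"trans":[0,0,0.014]},{"finger_gap":0.3,"trans":[0,0,0.014]},{"finger_gap":0.3,"trans":[0,0,0.014]}]' 60
```

```text
time: 12.92
position: [509.4, -320.0, 49.3]
ee_rot: [0.847, 0.531, 0.0, 0.0]
wrist_force: [-0.7, 1.4, 5.5]
opening: 0.567
gripper_force: 60.0
```

Converted, 1.7 mm is 0.0034, 1 mm is 0.002.

```bash
python3 jog.py '[{"finger_gap":0.3,"trans":[0,0,0.002]},{"finger_gap":0.3,"trans":[0,0,0.0034]},{"finger_gap":0.3,"trans":[0,0,0.0034]},{"finger_gap":0.3,"trans":[0,0,0.0034]}]'
```

```text
time: 13.42
position: [509.4, -320.0, 47.7]
ee_rot: [0.847, 0.532, 0.0, 0.0]
wrist_force: [-1.4, 1.7, 7.4]
opening: 0.57
gripper_force: 60.0
```

Converted, 0.6 mm is 0.0012.

```bash
python3 jog.py '[{"finger_gap":0.3,"trans":[0,0,0.0012]},{"finger_gap":0.3,"trans":[0,0,0.0012]},{"finger_gap":0.3,"trans":[0,0,0.0012]}]'; python3 jog.py '[{"finger_gap":0.3,"trans":[0,0,0.0008]},{"finger_gap":0.3,"trans":[0,0,0.0008]},{"finger_gap":0.3,"trans":[0,0,0.0008]}]'
```

```text
time: 13.8
position: [509.4, -320.0, 47.5]
ee_rot: [0.847, 0.531, 0.0, -0.0]
wrist_force: [-4.2, 4.3, 16.4]
opening: 0.567
gripper_force: 60.0
time: 14.18
position: [509.5, -320.0, 47.5]
ee_rot: [0.847, 0.531, 0.0, 0.0]
wrist_force: [-6.3, 6.5, 23.1]
opening: 0.57
gripper_force: 60.0
```

It's on the hard stop: 14.0 mm below the on-pins height (17 → 3 mm), and the force rises stiffly past the spring's 8 N. One look to confirm.

```bash
python3 - <<'E'
from h import *
cv2.imwrite("pics/m5.png",cv2.resize(env.snapshot("side")[265:375,330:470,::-1],None,fx=5,fy=5,interpolation=cv2.INTER_CUBIC))
E
python3 jog.py '[{"finger_gap":0.3},{"finger_gap":0.3},{"finger_gap":0.3},{"finger_gap":0.3}]'
```

```text
time: 14.72
position: [509.4, -320.0, 47.5]
ee_rot: [0.847, 0.531, 0.0, -0.0]
wrist_force: [-6.6, 6.3, 23.3]
opening: 0.568
gripper_force: 60.0
```

View pics/m5.png

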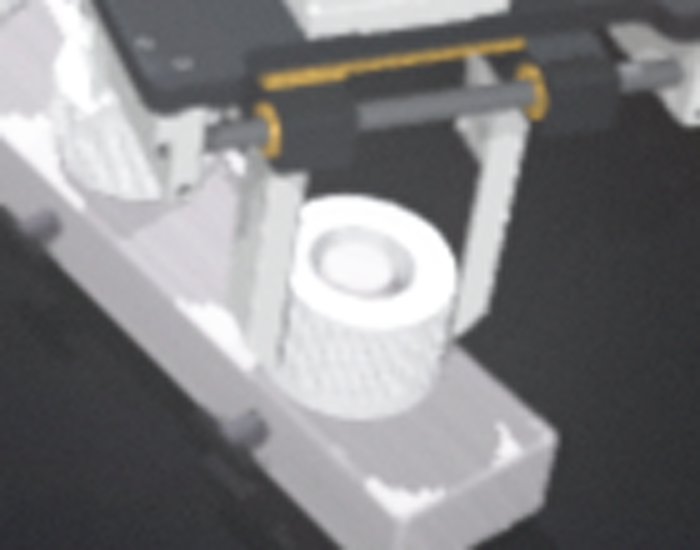

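The collar sits fully down around the post (crop centre about (360,265)), with the post top just below its rim, still gripped and pressed. Handing in.

```bash
python3 -c "
from workcell import env
print(env.close_job())"
```

```text
the job is handed in; nothing more can be done
None
```

The collar is keyed over the pins and fully home on the bare post, handed in at about 15 s while still gripped at 60 N and pressed down at about 23 N; nothing else in the tray was handled.

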